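# Lock the kit case and stow its cutter

### The job

Get the kit case on the raked stand ready to travel: drop the red box cutter that lies on the bench, either end first, all the way down into the narrow leaning pocket on the stand, left of the case, and leave it there, and flip all four lid clips (near, far, left and right) fully down flat against the case's sides, in any order. Leave the other things on the bench where they are.

Things in the scene. Friction and masses are not known exactly. Their poses are not given: they have to be found in the camera images.
- case: Lidded kit case, fixed on a stand that leans it back 22 deg (0.384 rad). Origin: centre of the lid's top face, 105 mm over the bench. Own z = square out of the lid (leans to the robot), x = up the lid's slope, away from the robot, y = level, to the left. White lid 100 (x) x 180 (y) x 16 mm; grey body 90 x 170 mm down to z = -62, then a 6 mm plate 108 x 184.
- pocket: Narrow grey pocket fixed to the stand left of the case, up-slope of the left clip. Origin: centre of its open mouth, 120 mm over the bench. Own z = out of the mouth along the bore, which leans 0.5 rad (29 deg) from vertical, mouth away from the robot; y as the case's y; x away from the robot. Bore 26 mm (x) by 34 mm (y), 110 mm deep along -z, closed bottom, walls 3 mm.
- cutter: Red snap-off box cutter, blade drawn in, 22 mm wide (own x), 161 mm long (own y), 12 mm high (own z; 16 at the slider in the middle), about 70 g. Lies flat, loose, left of the case. Origin: centre of its underside; it reaches 80 mm either way along y. Either end fits the pocket; fully down, 51 mm stand out. Shelves over the back of the bench bar a hand or wrist that leans away from the robot.
- clip_near (a joint): Angle of the near clip, on the lid's low edge facing the robot: 0 = fully down flat on the case side, along the case's -z; 1.57 = straight out in the lid's plane; 2.8 = upper stop, nearly along +z. Hinge line along the case's y at x = -54, z = -6 mm, clip centred at y = 0. Grey plate 44 mm wide, 36 mm long from hinge line to free end, 5 mm thick about the hinge line (7 at the end).
- clip_far (a joint): The same (same values, same size of clip) for the far clip, on the high edge away from the robot: hinge line along the case's y at x = +54, z = -6 mm, centred at y = 0. All clips have stiff hinges (0.05 N m of friction, no spring): they stay where they are left.
- clip_left (a joint): The same for the left clip: hinge line along the case's x at y = +94, z = -6 mm, clip centred at x = -24 mm, low on the slope, short of the pocket.
- clip_right (a joint): The same for the right clip: hinge line along the case's x at y = -94, z = -6 mm, clip centred at x = 0.
- near_tip (a point): Middle of the free end of the near clip, 36 mm from its hinge line.
- far_tip (a point): Middle of the free end of the far clip, 36 mm from its hinge line.
- left_tip (a point): Middle of the free end of the left clip, 36 mm from its hinge line.
- right_tip (a point): Middle of the free end of the right clip, 36 mm from its hinge line.
- white_jar: Small white jar with a pink lid, 53 mm across, 46 mm high, origin at the centre of its underside. Leave alone.
- stapler: Stapler, 28 x 122 x 36 mm, long along own y, origin at the centre of its underside. Leave alone.
- rubber_stamp: Rubber stamp with wooden handle, 26 x 62 x 76 mm, origin at the centre of its underside. Leave alone.
- calculator: Desk calculator lying flat, 116 (own x) x 70 x 15 mm, origin at the centre of its underside. Leave alone.
- label_roll: White label roll standing on its flat side behind the case, 84 x 89 x 61 mm, origin at the centre of its underside. Leave alone.

How it is judged:
By the outcome, as a careful person would: the job done as asked, in the order asked, and still so for the second after the job is handed in, with the robot touching nothing.
It also fails if it takes over 64 s, if anything falls off the work surface, if the arm or the gripper's body presses on something with over 40 N, if the wrist force passes 120 N, or if a joint passes its speed limit or range.

### The arm

A 6-joint arm with a two-finger parallel gripper is mounted at the origin on a cart in front of the work surface, level with it; the furniture and walls round the work are solid. World frame = base frame: x ahead of the robot, y to its left, z up, the work surface at z = 0. Lengths are in mm, angles in rad, forces in N, time in s.
With the tool pointing down it reaches from about 400 to 925 mm from the base axis. Payload 3.4 kg.
Tool frame: the origin (TCP) lies midway between the tips of the shut fingers; the grasp point (between the pads) lies 19 mm behind it; z points along the fingers, y is the line along which they close (so a half turn about z gives the same grasp; the last joint's range is limited). The gripper opens to 85 mm and grips with 20 to 120 N. Pads are 22 mm wide; open, the fingers measure 114 mm over their backs; the gripper's body (76 mm by 85 mm) begins 54 mm behind the grasp point. The pads swing forward as they close: fully open they stand 13 mm farther back than shut.
Start: joints at [1.206, 0.307, 1.506, -0, 1.328, -0.073], TCP at [164.887, 550.857, 231.305] pointing down, gripper open.
Joint ranges: [-3.12, 3.12], [-1.05, 2.28], [0.14, 2.33], [-1.42, 4.57], [0.1, 2.73], [-2.68, 2.68]. Speed limits (rad/s): [2.57, 2.57, 3.14, 3.14, 3.14, 3.14].

### API

Orientations are given as a rotation vector (axis times angle).
In Python, from workcell import ctrl gives the robot as it stands. Calls block until the motion is done:
- ctrl.move_ptp(position, orientation): joint-space move of the TCP to a pose.
- ctrl.line_to(position, ori=None, rate=150, threshold=None): straight line of the TCP; ori=None keeps the orientation; rate is the mean speed in mm/s. With threshold (N) it stops when the force on the tool has changed by that much, and returns True; else False.
- ctrl.goto_joints(angles): joint-space move.
- ctrl.move_gripper(opening, f_grip=None): finger opening in mm; f_grip is the grip in N (None keeps the last); returns when the fingers have stopped.
- ctrl.wait(seconds).
- ctrl.inverse_kinematics(position, orientation): joint angles nearest the present ones, or None.
- ctrl.get_state(): the state.
- ctrl.grab_frame(name): name is "side" or "top"; returns (picture, depth): 400x640x3 uint8, blue, green, red; 400x640 float32, mm along the optical axis (not along the pixel's ray), 0 where there is no reading.
- ctrl.camera_info(name): a dict with "K" (3x3 intrinsics, pixels), "k1" (the pictures are not rectified: a ray, as slopes to the right and down, at radius r is drawn at 1 + k1 r^2 times it, then the intrinsics apply), "eye" and "attitude" of the camera in the world. Camera axes: x right, y down, z forward; pixel columns grow to the right and rows downward; lengths in mm; the calibration is good to about 2 mm. A picture is of the moment at which its call begins. camera_info takes no time and is no camera call.
A pose or a line that the arm cannot do raises ctrl.PlanningError and nothing moves.
- ctrl.job_done(): hands the job in; it is judged then, once.
The state is a dict: "t": time; "q": joint angles; "qvel": joint speeds; "effort": joint torques, N m; "position": TCP position; "ee_rot": TCP orientation; "ft_force": force on the tool from outside, world axes, zero at the start; "torque": the same for the moment, N m; "width": finger opening in mm; "grip_force": force on a finger pad.
Only numpy, scipy, OpenCV 4.12 (cv2) and the standard library are available. Lean on these libraries where they do the work, as an engineer would, in place of code of your own. Each camera call takes 0.05 s, during which the arm holds its last target. There are 200 camera calls.

## Working session

There is one attempt and no reset: what is moved stays moved. The work goes in short steps, each a Python script; the robot and the scene stay as the last script left them, time stands still between calls to the robot, and variables do not carry over. Pictures are saved under pics/ and viewed, at most 12 in all, crops included, and the job is handed in when it is done.

```bash
mkdir -p pics
python3 - <<'E'
from workcell import ctrl
import cv2,numpy as np
for n in("side","top"):
    im,d=ctrl.grab_frame(n); cv2.imwrite(f"pics/{n}0.png",im); np.save(f"{n}0.npy",d)
    c=ctrl.camera_info(n); print(n,{k:np.round(np.array(v),4).tolist() for k,v in c.items()})
print(ctrl.get_state())
E
ls
```

```text
side {'K': [[370.7597, 0.0, 324.2394], [0.0, 370.7597, 192.6669], [0.0, 0.0, 1.0]], 'k1': 0.0096, 'eye': [540.5639, -1066.6583, 510.6122], 'attitude': [-1.9368, 0.0329, -0.0534]}
top {'K': [[414.4006, 0.0, 322.844], [0.0, 414.4006, 202.8462], [0.0, 0.0, 1.0]], 'k1': -0.0757, 'eye': [488.2062, -21.0957, 1345.6296], 'attitude': [-2.1872, 2.1766, -0.0831]}
{'t': 0.1, 'q': array([ 1.20648431e+00,  3.07498334e-01,  1.50756014e+00, -6.73452500e-06,
        1.32844160e+00, -7.34982252e-02]), 'qvel': array([ 0.00112192,  0.00014006, -0.00245556, -0.00089123,  0.00062793,
       -0.00090623]), 'effort': array([-6.41548904e-04, -4.58532751e+01, -2.52606618e+01, -1.80913680e-04,
        5.39506000e-03,  1.70132751e-05]), 'position': array([164.66293093, 550.23835424, 230.46654137]), 'ee_rot': array([-4.55139396e-01, -3.10803501e+00,  2.92652212e-03]), 'ft_force': array([-0.43733915,  0.26724411,  0.01470848]), 'torque': array([ 0.05122027, -0.01480916, -0.00295878]), 'grip_force': 0.0, 'width': 85.83482567650172}
pics
side0.npy
top0.npy
```

View pics/side0.png

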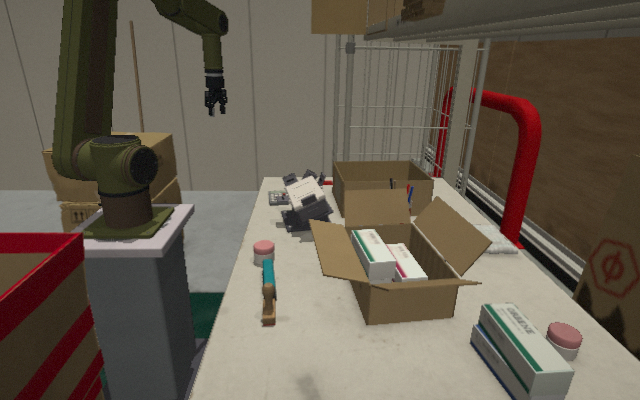

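View pics/top0.png

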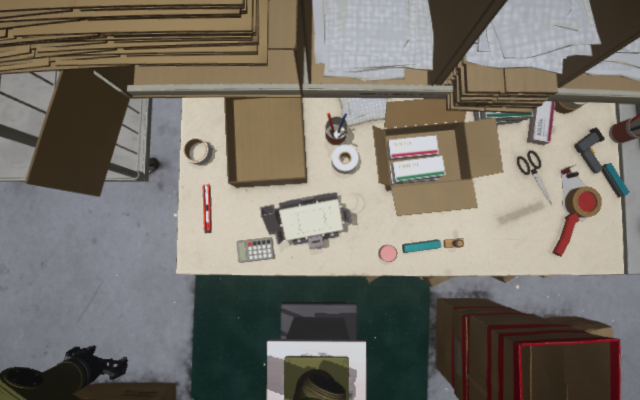

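The top view shows the cutter at about (207,208), the case at (311,217), the pocket at about (270,215) and the calculator at (255,250). I'll enlarge it.

```bash
cat > h.py <<'E'
from workcell import ctrl
import cv2,numpy as np
from scipy.spatial.transform import Rotation as R
def cam(n):
    c=ctrl.camera_info(n); return c["K"],c["k1"],np.array(c["eye"]),R.from_rotvec(np.array(c["attitude"])).as_matrix()
def ray(n,u,v):
    K,k1,e,A=cam(n)
    p=cv2.undistortPoints(np.array([[[u,v]]],float),np.array(K),np.array([k1,0,0,0.]))[0,0]
    return e,A@np.array([p[0],p[1],1])
def atz(n,u,v,z):
    e,d=ray(n,u,v); return e+d*(z-e[2])/d[2]
def atd(n,u,v,D):
    e,d=ray(n,u,v); return e+d*float(D[int(round(v)),int(round(u))])
def proj(n,P):
    K,k1,e,A=cam(n); P=np.atleast_2d(P).astype(float)
    rv=cv2.Rodrigues(A.T)[0]
    return cv2.projectPoints(P,rv,-A.T@e,np.array(K),np.array([k1,0,0,0.]))[0][:,0]
E
python3 - <<'E'
import cv2
a=cv2.imread("pics/top0.png"); cv2.imwrite("pics/t1.png",cv2.resize(a[170:270,190:350],None,fx=5,fy=5,interpolation=cv2.INTER_CUBIC))
b=cv2.imread("pics/side0.png"); cv2.imwrite("pics/s1.png",cv2.resize(b[160:245,255:345],None,fx=7,fy=7,interpolation=cv2.INTER_CUBIC))
E
```

```text
(no output)
```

View pics/t1.png

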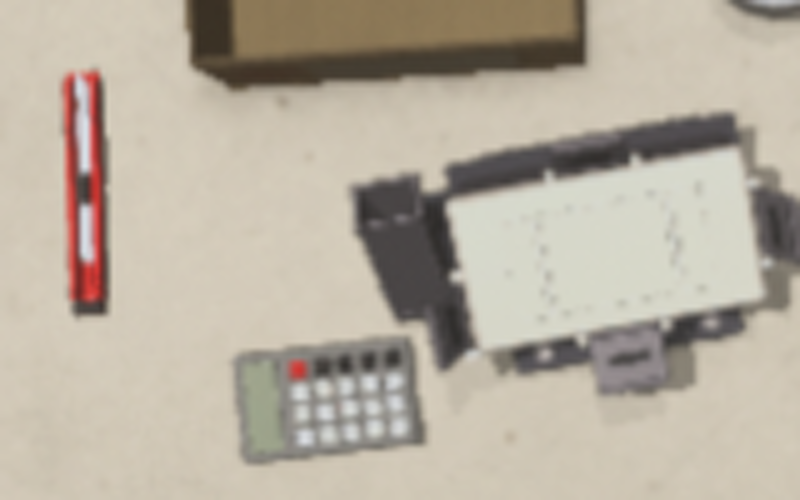

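View pics/s1.png

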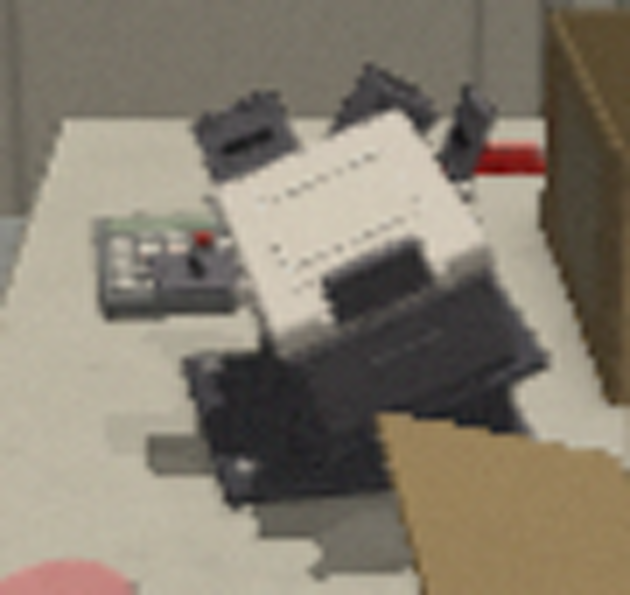

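In the top crop, the lid corners are at about (447,200), (740,150), (763,303) and (485,350). The pocket mouth quad is at about (352,187), (418,177), (423,218) and (360,228), and the cutter's ends are at (83,72) and (90,313). The side crop shows the near tip at about (160,265), left tip (240,108), far tip (478,95) and right tip (375,255), all sticking out or up.

```bash
cat > fit.py <<'E'
from h import *
from scipy.optimize import least_squares
T=lambda p:((np.array(p)+.5)/5-.5)+[190,170]
S=lambda p:((np.array(p)+.5)/7-.5)+[255,160]
def case(p): return R.from_euler('z',p[2])*R.from_euler('y',-.384),np.array([p[0],p[1],105])
cor=np.array([[50,90,0],[50,-90,0],[-50,-90,0],[-50,90,0]])
ct=T([(447,200),(740,150),(763,303),(485,350)]); cs=S([(400,113),(488,240),(280,345),(215,188)])
D=np.load("top0.npy")
def f(p):
    r,o=case(p); return np.r_[(proj("top",r.apply(cor)+o)-ct).ravel()]
s=least_squares(f,[600,0,.1]); print("case",s.x,"res",np.round(s.fun,1))
r,o=case(s.x); yaw=s.x[2]
print("side err",np.round(proj("side",r.apply(cor)+o)-cs,1).tolist())
for k in range(4): print(np.round(r.apply(cor[k])+o))
m=ct.mean(0); print("depth c",atd("top",*m,D),atd("side",*cs.mean(0),np.load("side0.npy")))
# pocket
mt=T([(352,187),(418,177),(423,218),(360,228)]); pr=R.from_euler('z',yaw)*R.from_euler('y',.5)
mc=np.array([[16,20,0],[16,-20,0],[-16,-20,0],[-16,20,0]])
g=lambda p:(proj("top",pr.apply(mc)+[p[0],p[1],120])-mt).ravel()
q=least_squares(g,[650,120]); print("pocket",q.x,np.round(q.fun,1),"in case frame",r.inv().apply([*q.x,120]-o))
print("side mouth px",((proj("side",pr.apply(mc)+[*q.x,120])-[255,160]+.5)*7-.5).round().tolist())
a,b=[atz("top",*T(x),12) for x in((83,72),(90,313))]; print("cutter",a,b,(a+b)/2,np.linalg.norm(a-b))
H={'near':([-54,0,-6],[-1,0,0],(633,393),(160,265)),'far':([54,0,-6],[1,0,0],(590,150),(478,95)),'left':([-24,94,-6],[0,1,0],(440,340),(240,108)),'right':([0,-94,-6],[0,-1,0],(795,225),(375,255))}
for k,(h,out,t,sd) in H.items():
    for th in(1.57,1.8,2.1,2.4,2.7):
        P=r.apply(np.array(h)+36*(np.array(out)*np.sin(th)-np.array([0,0,1])*np.cos(th)))+o
        print(k,th,(proj("top",P)-T(t)).round(1)[0],(proj("side",P)-S(sd)).round(1)[0])
E
python3 fit.py
```

```text
case [5.32172561e+02 1.39765742e+01 1.78337854e-01] res [-0.4 -0.1  0.9 -0.6  1.2 -0.1 -1.7  0.7]
side err [[-0.8, -1.3], [-1.4, -0.2], [-3.4, -1.1], [-1.9, 0.1]]
[562. 111. 124.]
[594. -66. 124.]
[503. -83.  86.]
[471.  94.  86.]
depth c [532.66447004  14.03309144 107.61164749] [5.39006955e+02 1.64020111e-02 1.05783886e+02]
pocket [560.25176124 144.76539155] [ 0.2 -0.3  0.2 -0.6  0.2  0.2 -0.6  0.6] in case frame [ 52.75236443 123.73341198  -5.13682886]
side mouth px [[410.0, 91.0], [426.0, 116.0], [369.0, 88.0], [354.0, 64.0]]
cutter [650.62203083 360.56095496  12.        ] [493.92329772 351.9003533   12.        ] [572.27266428 356.23065413  12.        ] 156.93788255419196
near 1.57 [ 0.1 -1.8] [-1.5  5.9]
near 1.8 [ 0.1 -1. ] [-2.3  3.5]
near 2.1 [ 0.1 -0.9] [-2.4  0.3]
near 2.4 [-0.1 -1.8] [-1.5 -2.9]
near 2.7 [-0.5 -3.7] [ 0.4 -5.7]
far 1.57 [-1.4 -8.7] [5.9 6.7]
far 1.8 [-1.3 -7.6] [4.8 4.5]
far 2.1 [-1.  -5.4] [2.5 2.3]
far 2.4 [-0.5 -2.4] [-0.4  0.8]
far 2.7 [0.1 1.1] [-3.7  0.3]
left 1.57 [-7.3 -3.6] [0.7 6. ]
left 1.8 [-7.1 -2.6] [-0.2  4.1]
left 2.1 [-6.  -1.6] [-1.1  1.9]
left 2.4 [-3.9 -1. ] [-1.8  0.4]
left 2.7 [-1.  -0.7] [-2.2 -0.3]
right 1.57 [ 5.2 -2.8] [ 2.3 11.8]
right 1.8 [ 5.3 -1.9] [1.2 9.2]
right 2.1 [ 4.4 -0.6] [-0.4  5.7]
right 2.4 [2.6 0.8] [-1.9  2.3]
right 2.7 [-0.2  1.9] [-3.2 -0.7]
```

```bash
cat > c.py <<'E'
from h import *
from scipy.optimize import minimize
def case(p): return R.from_euler('z',p[2])*R.from_euler('y',-.384),np.array([p[0],p[1],105])
cor=np.array([[50,90,0],[50,-90,0],[-50,-90,0],[-50,90,0]])
E
python3 - <<'E'
from c import *
# refine: white lid top mask, top view (16 mm lid edges facing away are not seen much)
b=cv2.imread("pics/top0.png").astype(int); hsv=cv2.cvtColor(b.astype(np.uint8),cv2.COLOR_BGR2HSV)
c0=np.median(b[210:226,292:332].reshape(-1,3),0); print("lid colour",c0, "bench",b[235,200])
m=(np.abs(b-c0).max(2)<28).astype(np.uint8)
w=np.zeros_like(m); w[190:250,270:352]=m[190:250,270:352]
w=cv2.morphologyEx(w,cv2.MORPH_OPEN,np.ones((3,3)));n,l,st,ce=cv2.connectedComponentsWithStats(w); k=l==l[217,305]
k=cv2.morphologyEx(k.astype(np.uint8),cv2.MORPH_CLOSE,np.ones((5,5)))
box=cv2.boxPoints(cv2.minAreaRect(cv2.findContours(k,0,1)[0][0])); print(k.sum(),box.tolist())
def cost(p):
    r,o=case(p); q=proj("top",r.apply(cor)+o); z=np.zeros((400,640),np.uint8)
    cv2.fillPoly(z,[np.round(q*16).astype(int)],1,shift=4); return (z!=k)[190:250,270:352].sum()
best=min(((cost((x,y,a)),x,y,a) for x in np.arange(524,545,1.5) for y in np.arange(6,24,1.5) for a in np.arange(.12,.24,.01)))
print(best)
# IK checks
p=(534,14,.178); r,o=case(p); q=r*R.from_matrix(np.diag([-1,1,-1.]))
for n,P in dict(left=(-34,131,-27),near=(-87,0,-32),near2=(-40,0,60),right=(0,-131,-32),far=(87,0,-32)).items():
    j=ctrl.inverse_kinematics(r.apply(P)+o,q.as_rotvec()); print(n,None if j is None else np.round(j,2))
pr=R.from_euler('z',p[2])*R.from_euler('y',.5); mo=np.array([562,145,120])
for t in(0,.2,.35):
  for s in(1,-1):
    for h in (36,140):
      z=R.from_euler('z',p[2]).apply([np.cos(.5+t),0,-np.sin(.5+t)]); y=s*R.from_euler('z',p[2]).apply([0,1,0]); M=R.from_matrix(np.c_[np.cross(y,z),y,z])
      j=ctrl.inverse_kinematics(mo+pr.apply([0,0,h])+19*z,M.as_rotvec()); print("place",t,s,h,None if j is None else np.round(j,2))
for t in(0,.2,.35):
  for s in(1,-1):
    c=R.from_euler('z',.055); z=c.apply([np.sin(t),0,-np.cos(t)]); y=s*c.apply([0,1,0]); M=R.from_matrix(np.c_[np.cross(y,z),y,z])
    j=ctrl.inverse_kinematics(np.array([520,353,5]),M.as_rotvec()); print("pick near end",t,s,None if j is None else np.round(j,2))
E
```

```text
lid colour [201. 215. 214.] bench [186 203 211]
1757 [[279.3758850097656, 209.463134765625], [337.1644592285156, 199.26513671875], [342.5101013183594, 229.55706787109375], [284.7215270996094, 239.75506591796875]]
(np.int64(199), np.float64(533.0), np.float64(15.0), np.float64(0.22000000000000008))
left [ 0.2   0.31  2.17 -0.03  0.28 -1.52]
near [-0.2   0.34  2.28  0.7   0.21 -2.61]
near2 [-0.19  0.12  2.12  0.26  0.56 -2.13]
right [-0.4   0.38  1.99  0.45  0.49 -2.52]
far [-0.07  0.36  1.88  0.19  0.53 -1.97]
place 0 1 36 None
place 0 1 140 [0.18 0.28 2.23 3.15 0.44 1.57]
place 0 -1 36 None
place 0 -1 140 [ 0.18  0.28  2.23  3.15  0.44 -1.57]
place 0.2 1 36 [0.18 0.36 2.29 3.15 0.38 1.57]
place 0.2 1 140 None
place 0.2 -1 36 [ 0.18  0.36  2.29  3.15  0.38 -1.57]
place 0.2 -1 140 None
place 0.35 1 36 None
place 0.35 1 140 [ 0.18  0.19  1.96 -0.01  0.27 -1.56]
place 0.35 -1 36 None
place 0.35 -1 140 [ 0.18  0.19  1.96 -0.01  0.27  1.58]
pick near end 0 1 [ 0.53  0.61  1.64  0.    0.89 -1.1 ]
pick near end 0 -1 [ 0.53  0.61  1.64 -0.    0.89  2.04]
pick near end 0.2 1 [ 0.59  0.56  1.79 -0.17  0.63 -0.9 ]
pick near end 0.2 -1 [ 0.59  0.56  1.79 -0.17  0.63  2.24]
pick near end 0.35 1 [ 0.64  0.55  1.89 -0.46  0.44 -0.59]
pick near end 0.35 -1 [ 0.64  0.55  1.89 -0.46  0.44  2.55]
```

```bash
cat > clip.py <<'E'
from c import *
P0=(533,14,.178); r,o=case(P0); Q=(r*R.from_matrix(np.diag([1,-1,-1.]))).as_rotvec()
W=lambda p:r.apply(p)+o
C={'near':([-54,0],[-1,0],11,-30),'far':([54,0],[1,0],11,-32),'left':([-34,94],[0,1],15,-27),'right':([0,-94],[0,-1],15,-32)}
def flip(k):
    h,u,w,zb=C[k]; h=np.array(h,float); u=np.array(u,float)
    pt=lambda d,z:W([*(h+u*d),z])
    ctrl.move_ptp(pt(-w-10,60),Q)
    ctrl.line_to(pt(-w-10,12),rate=150)
    s=[ctrl.line_to(pt(w+20,12),rate=120,threshold=30), ctrl.line_to(pt(w+20,zb),rate=100,threshold=30)]
    s.append(ctrl.line_to(pt(w-9,zb),rate=40,threshold=15)); st=ctrl.get_state()
    c=r.inv().apply(np.array(st["position"])-o); print(k,s,"stop at case",c.round(1),"F",r.inv().apply(st["ft_force"]).round(1),"t",round(st["t"],1))
    ctrl.line_to(pt(w+14,zb),rate=100); ctrl.line_to(pt(w+14,60),rate=200)
E
python3 - <<'E'
from clip import *
ctrl.move_gripper(0,f_grip=40)
ctrl.move_ptp(W([-34,60,120]),Q)
flip('left')
im,d=ctrl.grab_frame("side"); cv2.imwrite("pics/s2.png",np.hstack([cv2.resize(im[150:250,225:345],None,fx=5,fy=5,interpolation=2)]))
E
```

```text
left [True, False, True] stop at case [-34.  111.2 -26.9] F [ 1.  10.  -0.3] t 5.2
```

View pics/s2.png

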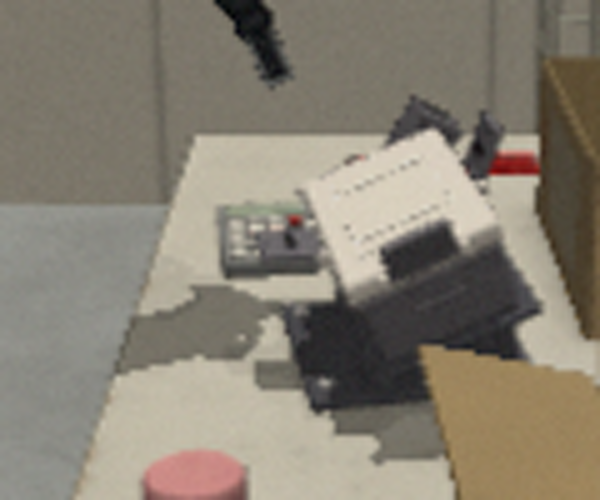

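Left clip is gone from above the lid, and the contact stop was where a flat clip should be. Next, the other three.

```bash
sed -i 's/pt(w+20,12),rate=120,threshold=30)/pt(w+20,14),rate=80,threshold=40)/; s/s.append(/c=r.inv().apply(np.array(ctrl.get_state()["position"])-o); print(" out",c.round(1)); s.append(/' clip.py
python3 - <<'E'
from clip import *
for k in('near','right','far'):
    try: flip(k)
    except ctrl.PlanningError as e: print(k,e,ctrl.get_state()["q"].round(2)); break
im,d=ctrl.grab_frame("side"); t,_=ctrl.grab_frame("top"); cv2.imwrite("pics/s3.png",np.hstack([cv2.resize(im[150:250,255:345],None,fx=4,fy=4,interpolation=2),cv2.resize(t[180:280,255:355],None,fx=4,fy=4,interpolation=2)]))
E
```

```text
out [-84.8   0.1 -30.2]
near [False, False, True] stop at case [-68.3   1.8 -29.9] F [-0.4  0.2  0.6] t 9.1
 out [  -0.3 -128.6  -32.3]
right [False, False, True] stop at case [   1.1 -109.5  -31.8] F [-1.9 -4.7  1.4] t 13.0
 out [ 84.5   0.1 -32.3]
far [False, False, True] stop at case [ 68.2  -0.8 -31.4] F [ 2.4  1.1 -0.1] t 16.9
```

View pics/s3.png

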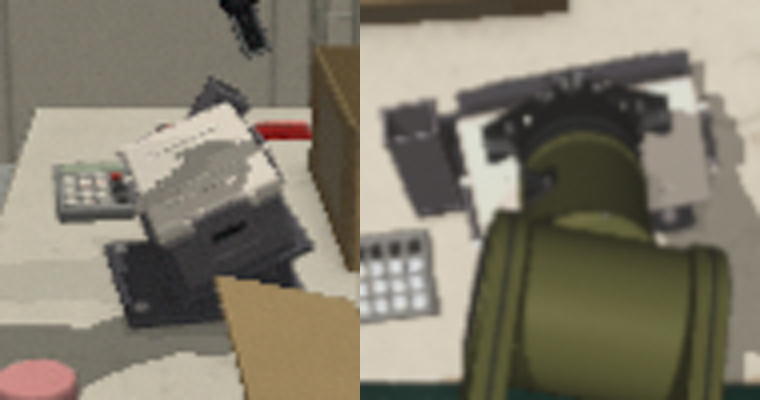

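Both views show no clips standing. The near and far stops are symmetric at ±68.3, so the case pose is good to about 1 mm. Next I'll press near and far again to confirm, and scan IK for the cutter.

Run:
```python
from clip import *
for k in('far','near'):
    h,u,w,zb=C[k]; h=np.array(h,float); u=np.array(u,float); pt=lambda d,z:W([*(h+u*d),z])
    if k=='near': ctrl.move_ptp(pt(w+14,60),Q)
    ctrl.line_to(pt(w+14,zb),rate=150); s=ctrl.line_to(pt(w-9,zb),rate=30,threshold=30); st=ctrl.get_state()
    print(k,s,r.inv().apply(np.array(st["position"])-o).round(1),r.inv().apply(st["ft_force"]).round(1))
    ctrl.line_to(pt(w+14,zb),rate=150); ctrl.line_to(pt(w+14,60),rate=200)
yw=R.from_euler('z',.178); pr=yw*R.from_euler('y',.5); mo=np.array([561,145.6,120])
for t in(0,.1,.2,.3,.4,.5,.6,.7):
  for al in(0,.4):
    L=[]
    for h in(145,125,105,85,65,45):
      rb=pr*R.from_euler('z',-al)   # rotate about the bore, hand to the left
      z=rb.apply([np.cos(t),0,-np.sin(t)]); y=-rb.apply([0,1,0]); M=R.from_matrix(np.c_[np.cross(y,z),y,z])
      j=ctrl.inverse_kinematics(mo+pr.apply([0,0,h])+19*z,M.as_rotvec()); L.append("None" if j is None else "%.2f,%.2f,%.2f"%(j[2],j[3],j[4]))
    z=R.from_euler('z',.055).apply([np.sin(t),0,-np.cos(t)]); y=R.from_euler('z',.055).apply([0,1,0]);M=R.from_matrix(np.c_[np.cross(y,z),y,z])
    j=ctrl.inverse_kinematics(np.array([530,353.5,8]),M.as_rotvec())
    print(t,al,L,"pick",None if j is None else j.round(2)) 
print(ctrl.get_state()["t"])
```

```text
far False [ 68.1  -0.9 -30.6] [18.6  9.8 -9.7]
near True [-68.6   2.2 -29.7] [-0.3 -0.3  0.1]
0 0 ['2.22,3.15,0.43', '2.26,3.15,0.50', '2.31,3.15,0.58', 'None', 'None', 'None'] pick [ 0.52  0.61  1.61  0.    0.91 -1.1 ]
0 0.4 ['2.11,4.40,0.75', '2.14,4.34,0.78', '2.18,4.29,0.81', '2.21,4.24,0.84', '2.25,4.20,0.88', '2.28,4.15,0.92'] pick [ 0.52  0.61  1.61  0.    0.91 -1.1 ]
0.1 0 ['2.15,3.16,0.20', '2.19,3.16,0.27', '2.23,3.15,0.34', '2.27,3.15,0.42', '2.31,3.15,0.50', 'None'] pick [ 0.55  0.59  1.69 -0.07  0.78 -1.03]
0.1 0.4 ['None', 'None', '2.11,4.50,0.70', '2.15,4.44,0.72', '2.19,4.37,0.74', '2.22,4.31,0.77'] pick [ 0.55  0.59  1.69 -0.07  0.78 -1.03]
0.2 0 ['None', 'None', '2.15,3.17,0.13', '2.19,3.16,0.19', '2.23,3.16,0.27', '2.28,3.15,0.35'] pick [ 0.58  0.57  1.77 -0.17  0.64 -0.92]
0.2 0.4 ['None', 'None', 'None', 'None', 'None', '2.16,4.53,0.66'] pick [ 0.58  0.57  1.77 -0.17  0.64 -0.92]
0.3 0 ['1.99,-0.02,0.19', '2.03,-0.02,0.14', 'None', 'None', 'None', '2.20,3.17,0.12'] pick [ 0.61  0.55  1.84 -0.32  0.52 -0.75]
0.3 0.4 ['None', 'None', 'None', 'None', 'None', 'None']
[... 482 characters left out ...]
0.80', '1.79,-0.71,0.76', '1.83,-0.75,0.73', 'None', 'None', 'None'] pick [ 0.69  0.56  1.98 -1.01  0.34 -0.02]
0.6 0 ['1.74,-0.00,0.71', '1.78,-0.00,0.66', '1.83,-0.00,0.60', '1.87,-0.00,0.55', '1.91,-0.00,0.50', '1.95,-0.00,0.44'] pick None
0.6 0.4 ['1.67,-0.54,0.90', '1.71,-0.56,0.86', '1.76,-0.58,0.82', '1.80,-0.61,0.78', '1.84,-0.65,0.74', '1.87,-0.68,0.70'] pick None
0.7 0 ['1.66,-0.00,0.86', '1.70,-0.00,0.81', '1.74,-0.00,0.76', '1.79,-0.00,0.71', '1.83,-0.00,0.66', '1.87,-0.00,0.61'] pick [0.77 0.62 2.1  4.4  0.46 0.93]
0.7 0.4 ['1.59,-0.43,1.01', '1.64,-0.44,0.97', '1.68,-0.46,0.93', '1.72,-0.48,0.88', '1.76,-0.50,0.84', '1.80,-0.52,0.80'] pick [0.77 0.62 2.1  4.4  0.46 0.93]
23.425
```

```bash
cat > pk.py <<'E'
from clip import *
t=.5; cz=R.from_euler('z',.055)
def fr(y,z): return R.from_matrix(np.c_[np.cross(y,z),y,z])
MP=fr(cz.apply([0,1,0]),cz.apply([np.sin(t),0,-np.cos(t)]))
pr=R.from_euler('z',.178)*R.from_euler('y',.5); mo=np.array([561,145.6,120])
ML=fr(-pr.apply([0,1,0]),pr.apply([np.cos(t),0,-np.sin(t)]))
ax=np.array([572.3,356.2,6])-52*cz.apply([1,0,0])
E
python3 - <<'E'
from pk import *
for h in(220,180,145,60,45): 
    j=ctrl.inverse_kinematics(mo+pr.apply([0,0,h]),ML.as_rotvec()); print(h,None if j is None else j.round(2))
v=MP.as_rotvec()
ctrl.move_ptp([400,200,260],Q) if ctrl.inverse_kinematics([400,200,260],Q) is not None else print("skip")
ctrl.move_gripper(42,f_grip=60)
ctrl.move_ptp([ax[0],ax[1],110],v)
print("touch",ctrl.line_to([ax[0],ax[1],4],rate=80,threshold=10),np.round(ctrl.get_state()["position"],1))
ctrl.move_gripper(0,f_grip=60); s=ctrl.get_state(); print(s["width"],s["grip_force"],s["position"].round(1),s["ft_force"].round(1))
off=MP.inv().apply(ax-s["position"]); np.save("off.npy",off); print(off)
ctrl.line_to([ax[0],ax[1],220],rate=200)
im,d=ctrl.grab_frame("side"); tp,_=ctrl.grab_frame("top"); cv2.imwrite("pics/s4.png",np.hstack([cv2.resize(im[90:210,230:350],None,fx=3.3,fy=3.3,interpolation=2),cv2.resize(tp[160:280,170:290],None,fx=3.3,fy=3.3,interpolation=2)]))
s=ctrl.get_state();print(s["t"],s["width"],s["q"].round(2))
E
```

```text
220 [ 0.18  0.16  1.65 -0.    0.76  1.58]
180 [ 0.18  0.16  1.74 -0.    0.67  1.58]
145 [ 0.18  0.17  1.82 -0.    0.58  1.58]
60 [ 0.18  0.22  2.   -0.01  0.35  1.58]
45 [ 0.18  0.23  2.03 -0.01  0.31  1.58]
touch False [520.5 353.5   4.3]
20.107373264787743 58.77498201538401 [520.7 353.8   4.8] [-0.8  0.6  4.4]
[-0.25538419 -0.43840988 -1.21522148]
30.025 19.73807695084313 [ 0.7   0.24  1.77 -0.43  0.77 -0.67]
```

View pics/s4.png

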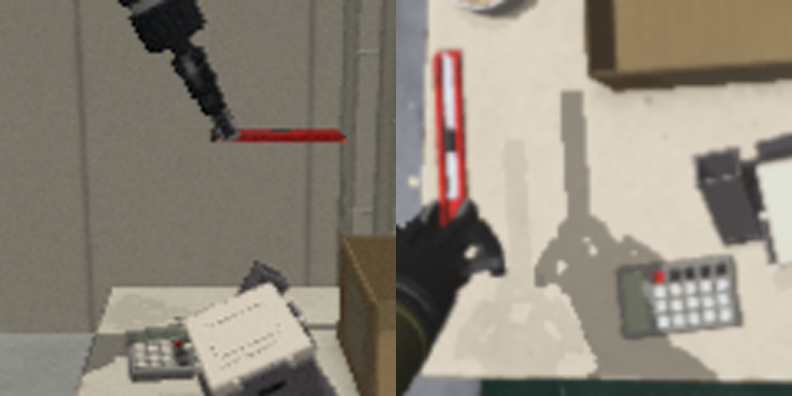

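The cutter is held by its near end and still level: in the side crop it spans (213,135) to (345,135). Moving over the pocket.

```bash
cat >> pk.py <<'E'
off=np.load("off.npy"); v=ML.as_rotvec()
TC=lambda h,dx=0,dy=0: mo+pr.apply([dx,dy,h])-ML.apply(off)
E
python3 - <<'E'
from pk import *
ctrl.move_ptp(TC(225),v); ctrl.line_to(TC(142),rate=150)
s=ctrl.get_state(); print(s["t"],s["position"].round(1),TC(142).round(1),s["width"])
im,d=ctrl.grab_frame("side"); tp,_=ctrl.grab_frame("top")
for n,i in(("side",im),("top",tp)):
    for h,c in((0,(0,255,0)),(-60,(0,255,0))): pass
cv2.imwrite("pics/s5.png",np.hstack([cv2.resize(im[110:210,270:370],None,fx=4,fy=4,interpolation=2),cv2.resize(tp[165:265,220:320],None,fx=4,fy=4,interpolation=2)]))
e=mo+pr.apply([[0,0,9],[0,0,170],[0,0,0]]); print(((proj("side",e)-[270,110]+.5)*4).round(),((proj("top",e)-[220,165]+.5)*4).round())
E
```

```text
32.6667 [630.1 157.8 244.9] [628.9 157.4 243.7] 20.287102814537235
[[169. 242.]
 [262.  76.]
 [164. 251.]] [[187. 175.]
 [139.  45.]
 [190. 181.]]
```

View pics/s5.png

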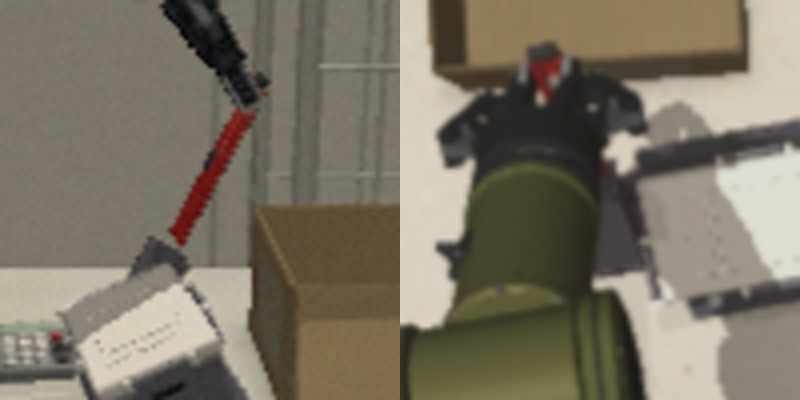

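The cutter leans with the bore and its lower end, at side-crop (179,240), is just above the mouth, with about the same side-camera bias as the case. Inserting under force guard.

Run:
```python
from pk import *
hit=ctrl.line_to(TC(105),rate=40,threshold=8); s=ctrl.get_state(); p=pr.inv().apply(s["position"]+ML.apply(off)-mo)
print(hit,p.round(1),pr.inv().apply(s["ft_force"]).round(1),s["t"])
if not hit:
    hit=ctrl.line_to(TC(52),rate=60,threshold=12); s=ctrl.get_state(); p=pr.inv().apply(s["position"]+ML.apply(off)-mo)
    print(hit,p.round(1),pr.inv().apply(s["ft_force"]).round(1),s["t"],s["width"])
im,d=ctrl.grab_frame("side"); cv2.imwrite("pics/s6.png",cv2.resize(im[110:210,270:370],None,fx=5,fy=5,interpolation=2))
```

```text
False [  0.2  -0.  105.6] [ 0.1 -0.  -0.5] 33.8417
False [ 0.4 -0.  52.8] [ 1.   0.5 -0.7] 34.875 20.00286200144465
```

View pics/s6.png

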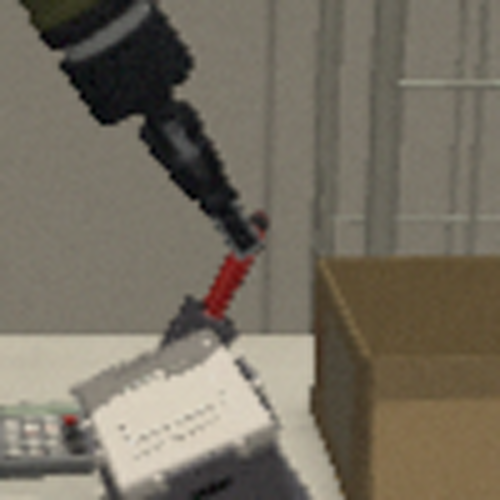

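The cutter is about 80 mm down the bore with no contact force. I'll lower it a bit more, release, back off and check.

Run:
```python
from pk import *
try: print(ctrl.line_to(TC(34),rate=50,threshold=12))
except ctrl.PlanningError as e: print(e)
ctrl.move_gripper(40); ctrl.wait(.4)
p=np.array(ctrl.get_state()["position"]); ctrl.line_to(p-90*ML.as_matrix()[:,2],rate=150)
ctrl.move_ptp([380,250,300],v) if ctrl.inverse_kinematics([380,250,300],v) is not None else ctrl.line_to(p-90*ML.as_matrix()[:,2]+[0,150,60],rate=250)
im,d=ctrl.grab_frame("side"); tp,_=ctrl.grab_frame("top")
cv2.imwrite("pics/s7.png",np.hstack([cv2.resize(im[130:230,265:345],None,fx=5,fy=5,interpolation=2),cv2.resize(tp[175:275,250:330],None,fx=5,fy=5,interpolation=2)]))
for h in(161,80,51): e=mo+pr.apply([0,0,h]); print(h,((proj("side",e)-[265,130]+.5)*5).round(),((proj("top",e)-[250,175]+.5)*5).round()+[400,0])
print(ctrl.get_state()["t"])
```

```text
False
161 [[345.   6.]] [[428.  17.]]
80 [[287. 112.]] [[459. 102.]]
51 [[266. 149.]] [[470. 130.]]
37.825
```

View pics/s7.png

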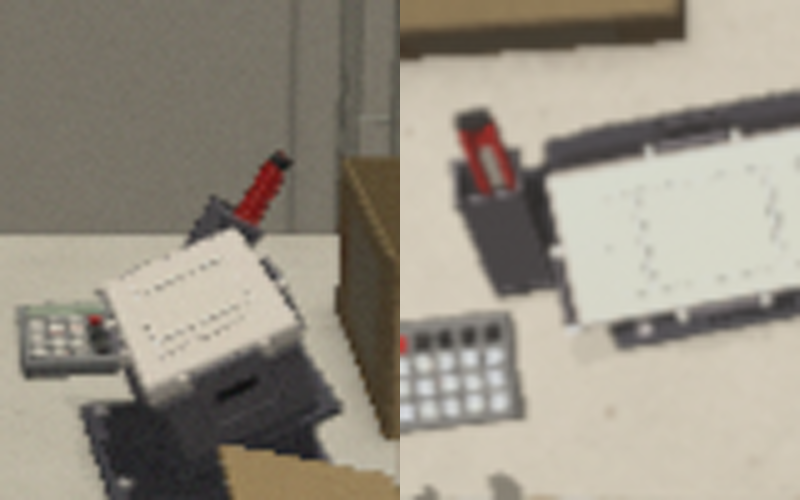

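The cutter sits in the pocket with its end at side-crop (281,160) and top-crop (473,118), which fits about 51 mm standing out and resting on the back wall. I'll nudge it gently from above to confirm it is seated, then hand in.

Run:
```python
from pk import *
yw=R.from_euler('z',.178); V=fr(-yw.apply([0,1,0]),np.array([0,0,-1.])).as_rotvec()
ctrl.move_gripper(0); e=mo+pr.apply([5,0,51]); print("expect contact z",(mo+pr.apply([1,0,51]))[2].round(1))
ctrl.move_ptp([e[0],e[1],230],V); ctrl.line_to([e[0],e[1],185],rate=120)
print(ctrl.line_to([e[0],e[1],152],rate=25,threshold=10),ctrl.get_state()["position"].round(1),ctrl.get_state()["ft_force"].round(1))
ctrl.line_to([e[0],e[1],240],rate=150); ctrl.wait(.3)
im,d=ctrl.grab_frame("side"); cv2.imwrite("pics/s8.png",cv2.resize(im[130:230,265:345],None,fx=5,fy=5,interpolation=2)); print(ctrl.get_state()["t"])
```

```text
expect contact z 164.3
True [589.8 150.7 162.6] [-0.5 -0.1  5.7]
41.7167
```

View pics/s8.png

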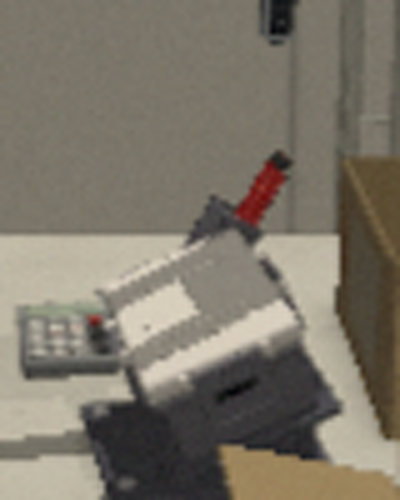

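Contact came at z = 162.6, where a fully seated cutter should be. The end is unmoved at (281,160), and the gripper is clear.

```bash
python3 -c "
from workcell import ctrl
print(ctrl.job_done())"
```

```text
the job is handed in; nothing more can be done
None
```

The job is handed in at about 42 s: the box cutter is seated at the bottom of the pocket and all four lid clips are pressed flat, going by contact stops and the last pictures; the handed-in result returned no verdict.

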